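# Tea tin from behind the child-proof cupboard door

## Task

The tea tin stands in the rack on the inside of the small cupboard's door, and the door has a child-safety catch. Draw the door out by its handle until the catch stops it, then reach down through the gap, hold the hidden catch pressed and pull the door wide open. Take out the tea tin, keep it upright, and set it down gently on the free end of the tray without shifting the other tea things.

Things in the scene. Friction and masses are not known exactly. Their poses are not given: they have to be found in the camera images.
- cupboard: (lengths here and below in mm) sage-green cupboard fixed on the glass, 200 deep (x), 280 wide (y), 240 high; its door faces the free middle of the dresser top. Origin: middle of its underside; axes fixed: x from front to back (front plane x = -100), y along the front to the hinged side, z up. A rack on the door's inside carries the tin.
- door (a joint): angle of the door about its upright hinge (rad): 0 shut, grows as it opens (clockwise from above; free edge swings to the cupboard's -x), stop at 1.80. Stays where it is left; 0.3 N at the handle moves it. Its safety catch stops it at about 0.23 unless pressed.
- door_hinge (a point): point on the door's upright hinge line, level with the cupboard's and door's top (240 above the glass); axes as the cupboard's. The door is 16 thick plus a 3 raised frame outside; its free edge is 277 from the hinge line; its inner face runs through the hinge line and lies on the front plane when shut. Distances along the door from the hinge: tin 82, catch 205, handle 250.
- door_handle (a point): on the axis of the door's upright round steel bar handle, 210 above the glass, 30 below the door's top. Bar 12 thick, 118 to 227 above the glass, its axis 36 off the door's face (52 from the inner face), on two posts behind it (130 and 213 up). Axes turn with the door: x square to it, towards its inside; y along it to the hinge; z up.
- catch (a joint): angle of the safety catch's springy arm (rad): 0 at rest, grows as pressed down, stop 0.40, springs back. From about 0.09 it lets the door pass. On its tab, 20 mm from the door, 3 N holds it at 0.10 and 5 N at 0.26; nearer the door it takes more, in proportion. The arm's tooth, 96 mm behind the door, hooks a strike under the cupboard's top.
- catch_tab (a point): middle of the top of the catch's white thumb tab: 24 below the door's top, 20 behind its inner face. Tab 26 wide, from 4 to 36 behind the door, rising 8 away from it. Under the cupboard's top when shut; with the door at its catch it lies in a gap 47 wide, open from above. A fingertip put down behind the door frees it 2 to 4 mm past touch. Axes: as the handle's, tipped with the arm.
- tea_tin: round tea tin, green with a cream band and a fast brass lid: 56 across, 110 high, about 0.22 kg. Origin at the middle of its base, z up. Stands loose in the door's upper rack (floor 110 above the glass, rails 36 high), its axis 38 behind the door's inner face, with 3 to 12 of play. With the door wide open its upper 70 is free to grip from above, fingers closing along the door's width.
- tray: fixed oval beige tray, 460 (x) by 300 (y). Origin at its middle on the glass, z up; floor 5 above the origin, rim 24 high. The free end is at -x: around x = -130, y = +30 (tray's axes) a circle 100 across is clear. Kettle at about x = 115, mugs at y = -80, sugar bowl at x = 30, y = 85.
- kettle: cream kettle on the tray, 140 mm across, 210 mm high, black handle to 115 mm out at its -x, spout at its +x. Origin at the middle of its base.
- mug_a: duck-egg blue mug on the tray, 80 mm across, 92 mm high, handle at its +y. Origin at the middle of its base.
- mug_b: second mug, the same as mug_a.
- sugar_bowl: lidded white sugar bowl on the tray, 84 mm across, 96 mm high. Origin at the middle of its base.
- spoon_rest: low blue ceramic spoon rest on the tray, 88 by 52 mm, 12 mm high. Origin at the middle of its base.

How it is judged:
By the outcome, as a careful person would: the job done as asked, in the order asked, and still so for the second after the job is handed in, with the robot touching nothing.
It also fails if it takes over 72 s, if anything falls off the work surface, if the arm or the gripper's body presses on something with over 40 N, if the wrist force passes 120 N, or if a joint passes its speed limit or range.

## Robot

A 7-joint arm with a two-finger parallel gripper is mounted at the origin on the work surface. World frame = base frame: x ahead of the robot, y to its left, z up, the work surface at z = 0. Lengths are in m, angles in rad, forces in N, time in s.
With the tool pointing down it reaches from about 0.425 to 0.825 m from the base axis. Payload 3.6 kg.
Tool frame: the origin (TCP) lies where the fingers leave the gripper's body, on its centre line; the fingertips stand 73 mm ahead of it and the grasp point (between the pads) lies 54 mm ahead of it; z points along the fingers, y is the line along which they close (so a half turn about z gives the same grasp; the last joint's range is limited). The gripper opens to 85 mm and grips with 20 to 120 N. Pads are 22 mm wide; open, the fingers measure 114 mm over their backs; the gripper's body (76 mm by 85 mm) begins 54 mm behind the grasp point. The pads swing forward as they close: fully open they stand 13 mm farther back than shut.
Start: joints at [-1.23, 0.615, -0.013, 1.423, 0.008, 1.103, -0.04], TCP at [0.234, 0.607, 0.304] pointing down, gripper open.
Joint ranges: [-3.12, 3.12], [-0.3, 2.06], [-1.34, 1.32], [0.26, 2.42], [-1.36, 4.5], [0.01, 1.98], [-2.84, 2.84]. Speed limits (rad/s): [2.79, 2.79, 3.14, 3.14, 3.14, 3.14, 3.14].

## Interface

Orientations are given as a unit quaternion [x, y, z, w].
In Python, from station import arm, snapshot, camera_info, ticket gives the robot as it stands. Calls block until the motion is done:
- arm.movep(position, orientation): joint-space move of the TCP to a pose.
- arm.line_to(position, velocity=0.15, ori=None): straight line of the TCP; ori=None keeps the orientation; velocity is the mean speed in m/s.
- arm.move_j(angles): joint-space move.
- arm.move_gripper(opening, effort=None): opening from 0.0 (shut) to 1.0 (fully open); effort is the grip in N (None keeps the last); returns when the fingers have stopped.
- arm.pause(seconds).
- arm.ik(position, orientation): joint angles nearest the present ones, or None.
- snapshot(name): name is "scene" or "top"; returns the picture (420x560x3 uint8, blue, green, red); there is no depth.
- camera_info(name): a dict with "fx", "fy", "cx", "cy" (pixels), "dist_coeffs" ([k1, k2, p1, p2, k3] as OpenCV has them; the pictures are not rectified), "R" (3x3) and "t" (3): a world point X has camera coordinates R X + t. Camera axes: x right, y down, z forward; pixel columns grow to the right and rows downward; lengths in m; the calibration is good to about 2 mm. A picture is of the moment at which its call begins. camera_info takes no time and is no camera call.
A pose or a line that the arm cannot do raises arm.MotionError and nothing moves.
- ticket.finish_job(): hands the job in; it is judged then, once.
Readings, each from a call of its own:
- arm.read_time(): time.
- arm.read_joint_positions(): joint angles.
- arm.read_dq(): joint speeds.
- arm.read_effort(): joint torques, N m.
- arm.read_tool_pos(): TCP position.
- arm.read_eef_rot(): TCP orientation.
- arm.read_ft_force(): force on the tool from outside, world axes, zero at the start.
- arm.read_wrist_torque(): the same for the moment, N m.
- arm.read_opening(): opening from 0.0 (shut) to 1.0 (fully open).
- arm.read_finger_force(): force on a finger pad.
Only numpy, scipy, OpenCV 4.12 (cv2) and the standard library are available. Lean on these libraries where they do the work, as an engineer would, in place of code of your own. Each camera call takes 0.05 s, during which the arm holds its last target. There are 200 camera calls.

## Working session

There is one attempt and no reset: what is moved stays moved. The work goes in short steps, each a Python script; the robot and the scene stay as the last script left them, time stands still between calls to the robot, and variables do not carry over. Pictures are saved under pics/ and viewed, at most 10 in all, crops included, and the job is handed in when it is done.

```bash
mkdir -p pics; ls; python3 - <<'E'
from station import arm,snapshot,camera_info
import cv2
for n in("scene","top"):
    cv2.imwrite(f"pics/{n}0.png",cv2.resize(snapshot(n),(800,600),interpolation=cv2.INTER_CUBIC))
    c=camera_info(n);print(n,c)
print(arm.read_time(),arm.read_eef_rot(),arm.read_opening())
E
```

```text
pics
scene {'fx': 381.8164372017171, 'fy': 381.8164372017171, 'cx': 277.99932593892987, 'cy': 211.6871381719413, 'dist_coeffs': array([-0.04581831,  0.        ,  0.        ,  0.        ,  0.        ]), 'R': array([[ 0.99020264, -0.13948811, -0.00646478],
       [-0.13439496, -0.93943525, -0.3152767 ],
       [ 0.03790411,  0.31305666, -0.94897777]]), 't': array([-0.51596463,  0.07313529,  1.20725069])}
top {'fx': 533.6999665806593, 'fy': 533.6999665806593, 'cx': 275.83345234367357, 'cy': 210.1731871590079, 'dist_coeffs': array([-0.01365101,  0.        ,  0.        ,  0.        ,  0.        ]), 'R': array([[ 0.00396789, -0.99992657,  0.01145009],
       [-0.99809063, -0.00466587, -0.06158996],
       [ 0.06163886, -0.01118384, -0.99803586]]), 't': array([-0.04163335,  0.53670523,  1.34201722])}
0.1 [ 1.82834772e-01  9.83142921e-01 -1.18576464e-03 -1.94198180e-04] 1.0006157946527536
```

View pics/scene0.png

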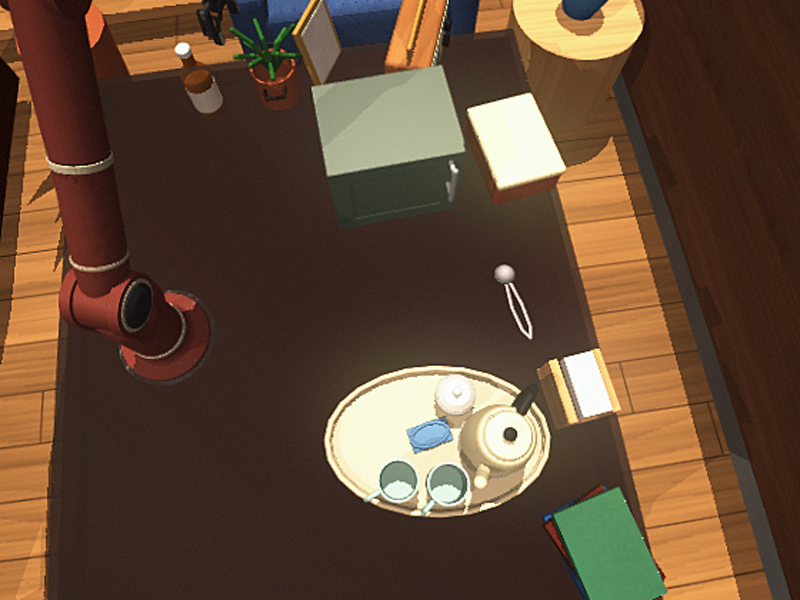

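View pics/top0.png

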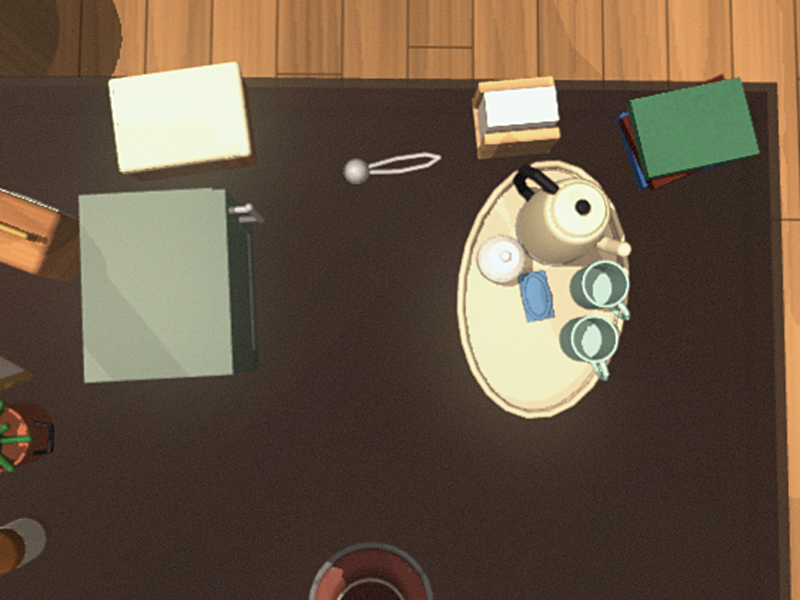

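The scene view shows the cupboard front at (345–460, 150–225) with its handle at (452,180). The top view shows the cupboard's top between (79,197) and (233,374), the handle at (250,213), and the tray with its free end near (530,370). The door faces world -y, with its hinge on the near side. Next, enlarged crops.

```bash
cat > h.py <<'E'
import numpy as np,cv2
from station import arm,snapshot,camera_info,ticket
def ray(n,u,v):
    c=camera_info(n);K=np.array([[c['fx'],0,c['cx']],[0,c['fy'],c['cy']],[0,0,1]])
    p=cv2.undistortPoints(np.array([[[u,v]]],float),K,c['dist_coeffs'])[0,0]
    R=c['R'];return -R.T@c['t'],R.T@np.array([p[0],p[1],1])
def atz(n,u,v,z):
    o,d=ray(n,u,v);return o+d*(z-o[2])/d[2]
def proj(n,X):
    c=camera_info(n);K=np.array([[c['fx'],0,c['cx']],[0,c['fy'],c['cy']],[0,0,1]])
    return cv2.projectPoints(np.atleast_2d(np.array(X,float)),cv2.Rodrigues(c['R'])[0],c['t'],K,c['dist_coeffs'])[0][:,0]
def crop(n,x,y,w,h,s,f,pts=None):
    im=snapshot(n)[y:y+h,x:x+w];im=cv2.resize(im,None,fx=s,fy=s,interpolation=cv2.INTER_CUBIC)
    if pts is not None:
        for p in proj(n,pts): cv2.drawMarker(im,tuple(int(a) for a in ((p-[x,y]+.5)*s)),(0,0,255),0,14,1)
    cv2.imwrite(f,im)
E
python3 - <<'E'
from h import *
crop("top",45,120,150,150,4,"pics/c1.png")
# first estimates (full 800x600 image coords ->/1.4286)
s=1/1.42857
for p in [(79,197),(224,190),(233,374),(85,382)]: print(p,atz("top",p[0]*s,p[1]*s,.24).round(4))
E
```

```text
(79, 197) [0.6759 0.4358 0.24  ]
(224, 190) [0.6876 0.2189 0.24  ]
(233, 374) [0.4128 0.2007 0.24  ]
(85, 382) [0.4001 0.4188 0.24  ]
```

View pics/c1.png

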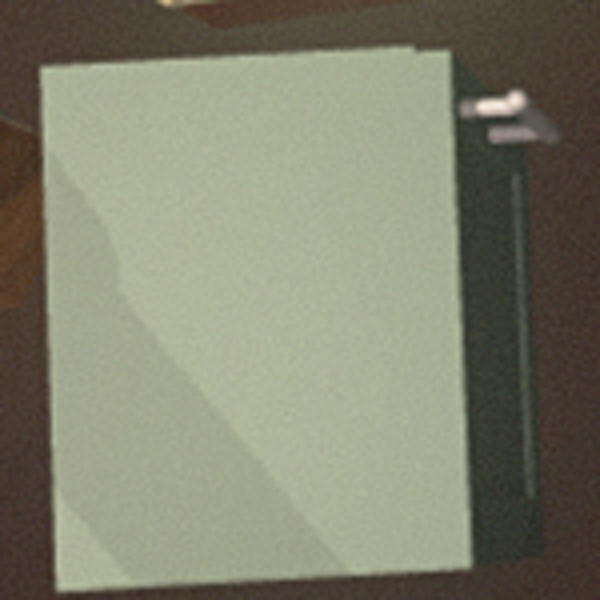

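```bash
python3 - <<'E'
from h import *
P={}
for k,p in dict(bf=(41,67),ff=(450,50),fn=(471,568),bn=(57,592),step=(414,48)).items():
    P[k]=atz("top",45+(p[0]+.5)/4-.5,120+(p[1]+.5)/4-.5,.24); print(k,P[k].round(4))
p=(515,100);H=atz("top",45+(p[0]+.5)/4-.5,120+(p[1]+.5)/4-.5,.227);print("handle",H.round(4))
for a,b in [("bf","ff"),("ff","fn"),("fn","bn"),("bf","bn")]:
    d=P[b]-P[a];print(a,b,np.linalg.norm(d).round(4),np.degrees(np.arctan2(d[1],d[0])).round(2))
# frame: ydir (to hinge) 
d=P["fn"]-P["ff"]; d2=P["bn"]-P["bf"]
yd=d/np.linalg.norm(d)+d2/np.linalg.norm(d2); yd/=np.linalg.norm(yd); xd=np.array([yd[1],-yd[0],0]); print(xd,yd)
for k in P: print(k,((P[k]-P["fn"])@xd).round(4),((P[k]-P["fn"])@yd).round(4))
print(((H-P["fn"])@xd).round(4),((H-P["fn"])@yd).round(4))
# scene cross-check
print(proj("scene",list(P.values())+[H])*1.42857)
# tray
s=1/1.42857
for n,p,z in [("end-",(540,418),.024),("end+",(545,160),.024),("left",(457,285),.024),("right",(630,280),.024),("kettle lid",(583,207),.21),("bowl",(505,256),.096),("mugA",(589,338),.092),("mugB",(600,283),.092),("spoon",(537,296),.012)]:
    print(n,atz("top",p[0]*s,p[1]*s,z).round(4))
E
```

```text
bf [0.6792 0.4368 0.24  ]
ff [0.6895 0.2182 0.24  ]
fn [0.4132 0.2023 0.24  ]
bn [0.3996 0.4201 0.24  ]
step [0.6904 0.2375 0.24  ]
handle [0.665  0.1854 0.227 ]
bf ff 0.2188 -87.3
ff fn 0.2768 -176.69
fn bn 0.2183 93.56
bf bn 0.28 -176.58
[-0.05871029  0.99827506  0.        ] [-0.99827506 -0.05871029  0.        ]
bf 0.2186 -0.2793
ff -0.0003 -0.2768
fn 0.0 0.0
bn 0.2183 0.0007
step 0.0189 -0.2789
-0.0316 -0.2504
[[441.64938631  63.82253191]
 [465.28849553 150.58727551]
 [326.97366456 174.99642361]
 [310.49714745  85.87250322]
 [464.01474048 142.32560482]
 [455.40049214 169.92875441]]
end- [ 0.3299 -0.2971  0.024 ]
end+ [ 0.7905 -0.3098  0.024 ]
left [ 0.5641 -0.151   0.024 ]
right [ 0.5746 -0.4601  0.024 ]
kettle lid [ 0.6707 -0.3287  0.21  ]
bowl [ 0.6077 -0.2254  0.096 ]
mugA [ 0.47   -0.3672  0.092 ]
mugB [ 0.5631 -0.387   0.092 ]
spoon [ 0.546  -0.2958  0.012 ]
```

```bash
cat >> h.py <<'E'
H0=np.array([0.4121,0.2213]); A0=np.radians(3.36)
def e(q): return np.array([np.cos(A0-q),np.sin(A0-q)])
def n(q): return np.array([-np.sin(A0-q),np.cos(A0-q)])
def dp(q,r,b): return H0+r*e(q)+b*n(q)       # r along door, b behind inner face
def quat(yaw): a=(yaw+np.pi/2)/2; return [np.cos(a),np.sin(a),0,0]
def qd(q,flip=0): return quat(A0-q+flip*np.pi)
def P(xy,z): return [float(xy[0]),float(xy[1]),float(z)]
E
python3 - <<'E'
from h import *
for q in(0,.23): print(q,arm.ik(P(dp(q,.25,-.052),.266),qd(q)))
for q in(.23,.6,1,1.3,1.5,1.6,1.7):
    print(q,dp(q,.205,.012).round(3),[None if (k:=arm.ik(P(dp(q,.205,.012),.285),qd(q,f))) is None else np.round(k,2) for f in(0,1)])
    if q>1.2: print("   tin",dp(q,.082,.038).round(3),[None if (k:=arm.ik(P(dp(q,.082,.038),.25),qd(q,f))) is None else np.round(k,2) for f in(0,1)])
im=snapshot("top"); m=((im.min(2)>110)*255).astype('uint8'); m[:,:310]=0; m[:105]=0; m[:,445:]=0; m[300:]=0
m=cv2.morphologyEx(m,cv2.MORPH_CLOSE,np.ones((9,9)))
c=max(cv2.findContours(m,0,1)[0],key=cv2.contourArea)[:,0]
W=np.array([atz("top",u,v,.024)[:2] for u,v in c])
# keep rim points away from objects: left side and near end
for sel in (np.ones(len(W),bool),(W[:,0]<.42)|((W[:,1]>-.31)&(W[:,0]<.72))):
    print(sel.sum(),cv2.fitEllipse((W[sel]*1000).astype(np.float32)))
E
```

```text
0 [-0.45802201  0.72768128  0.3004835   1.34714354 -0.22277815  1.09966275
 -0.06953275]
0.23 [-0.44843489  0.69590411  0.40579109  1.44249308 -0.29376254  1.06331588
 -0.15531375]
0.23 [0.616 0.198] [array([-0.55,  0.65,  0.37,  1.47, -0.25,  1.07, -0.3 ]), array([-0.1 ,  0.66, -0.43,  1.45,  0.29,  1.1 ,  2.38])]
0.6 [0.594 0.126] [array([-0.55,  0.61,  0.5 ,  1.59, -0.33,  1.03, -0.49]), array([-0.06,  0.58, -0.3 ,  1.57,  0.19,  1.02,  2.18])]
1 [0.542 0.063] [array([-0.55,  0.53,  0.61,  1.77, -0.36,  0.96, -0.73]), array([-0.06,  0.48, -0.14,  1.75,  0.08,  0.92,  1.97])]
1.3 [0.49  0.031] [array([-0.58,  0.46,  0.68,  1.91, -0.37,  0.9 , -0.95]), array([-0.11,  0.39, -0.  ,  1.9 ,  0.  ,  0.85,  1.79])]
   tin [0.475 0.156] [array([-0.78,  0.51,  0.62,  1.93, -0.4 ,  0.82, -1.18]), array([-0.28,  0.45, -0.11,  1.92,  0.07,  0.77,  1.47])]
1.5 [0.45 0.02] [array([-0.64,  0.42,  0.77,  2.01, -0.38,  0.86, -1.1 ]), array([-0.15,  0.34,  0.07,  2.  , -0.03,  0.81,  1.64])]
   tin [0.46  0.145] [array([-0.81,  0.5 ,  0.67,  1.98, -0.42,  0.81, -1.34]), array([-0.31,  0.43, -0.06,  1.96,  0.03,  0.75,  1.31])]
1.6 [0.43  0.017] [array([-0.69,  0.4 ,  0.83,  2.06, -0.39,  0.84, -1.17]), array([-0.17,  0.31,  0.11,  2.05, -0.05,  0.79,  1.56])]
   tin [0.452 0.14 ] [array([-0.82,  0.49,  0.69,  2.  , -0.44,  0.8 , -1.42]), array([-0.32,  0.42, -0.03,  1.99,  0.02,  0.74,  1.23])]
1.7 [0.41  0.016] [array([-0.75,  0.38,  0.9 ,  2.11, -0.4 ,  0.83, -1.25]), array([-0.2 ,  0.28,  0.14,  2.1 , -0.06,  0.77,  1.47])]
   tin [0.444 0.137] [array([-0.84,  0.49,  0.72,  2.02, -0.45,  0.79, -1.5 ]), array([-0.34,  0.4 , -0.01,  2.01,  0.  ,  0.73,  1.15])]
454 ((558.4974975585938, -304.2611083984375), (303.39190673828125, 455.65948486328125), 82.57209014892578)
231 ((571.6307373046875, -313.5255126953125), (316.4027404785156, 482.35711669921875), 78.72689056396484)
```

```bash
python3 - <<'E'
from h import *
p=arm.read_tool_pos(); arm.line_to([p[0],p[1],.40],.25)
arm.movep(P(dp(0,.25,-.052),.40),qd(0))
arm.move_gripper(.6)
arm.line_to(P(dp(0,.25,-.052),.266),.12)
print(arm.read_ft_force().round(2) if hasattr(arm.read_ft_force(),'round') else arm.read_ft_force())
arm.move_gripper(0,25)
print("open",arm.read_opening(),arm.read_finger_force(),arm.read_ft_force())
for q in np.r_[.05,.1,.15,.19,.205:.26:.01]:
    arm.line_to(P(dp(q,.25,-.052),.266),.08,qd(q))
    f=np.array(arm.read_ft_force()); print(round(q,3),f.round(1))
    if q>.1 and f[:2]@n(q)>5: break
print(arm.read_tool_pos(),arm.read_time())
x,y=arm.read_tool_pos()[:2]-H0
print("angle",A0-np.arctan2(y,x)-np.arctan2(.052,.25))
crop("top",45,120,200,150,4,"pics/c2.png",[P(dp(q,.205,.02),.216),P(dp(q,.277,0),.24)])
E
```

```text
[ 0.34  0.28 -0.1 ]
open 0.13339337626507167 26.088136732578278 [ 0.87062493 -0.23933818  1.41767228]
0.05 [ 0.8 -0.8  3. ]
0.1 [ 1.6 -0.7  3.8]
0.15 [ 2.7 -1.4  4.2]
0.19 [ 2.2 -0.2  5. ]
0.205 [ 2.7 -1.8  5.1]
0.215 [ 2.  -0.3  4. ]
0.225 [ 2.3 -0.2  4.4]
0.235 [5.  2.  3.7]
0.245 [6.8 4.8 2.8]
[0.65004285 0.12779864 0.2665364 ] 7.475
angle 0.22798744927684994
```

View pics/c2.png

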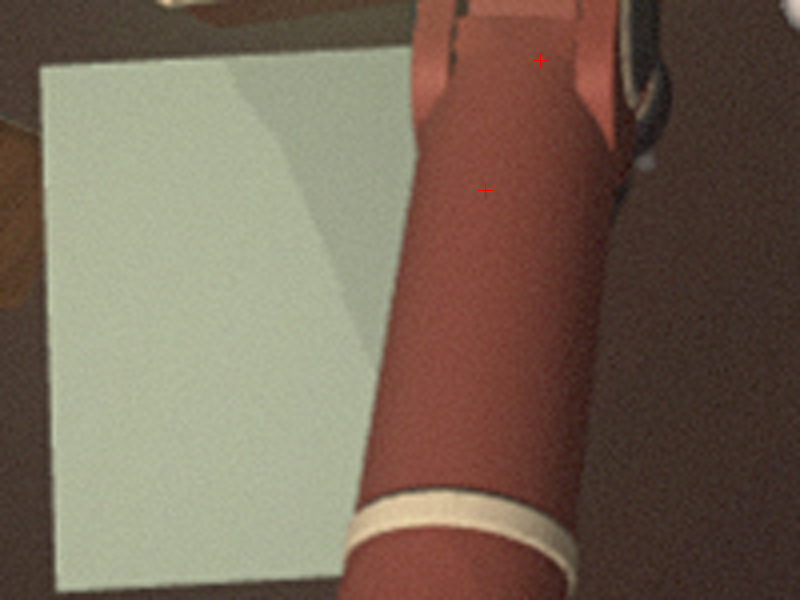

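The arm hides the door, with the predicted tab at (485,190), but the rising force and the measured angle of 0.228 show that the catch has stopped it. Next: release, rise, shut the fingers, and make a guarded descent onto the tab.

```bash
python3 - <<'E'
from h import *
q=.230
arm.line_to(P(dp(q,.25,-.052),.266),.05,qd(q))
arm.move_gripper(.5)
arm.line_to(P(dp(q,.25,-.052),.36),.15)
f0=np.array(arm.read_ft_force());print("free",f0.round(2))
arm.move_gripper(0)
xy=dp(q,.205,.015)
arm.line_to(P(xy,.36),.2,qd(q))
arm.line_to(P(xy,.325),.15)
f0=np.array(arm.read_ft_force());print("free",f0.round(2))
arm.line_to(P(xy,.297),.06)
print(arm.read_tool_pos().round(4),(arm.read_ft_force()-f0).round(2))
z=.297; hit=None
while z>.279:
    z-=.001; arm.line_to(P(xy,z),.03)
    f=np.array(arm.read_ft_force())-f0
    print(round(z,3),arm.read_tool_pos()[2].round(4),f.round(2))
    if hit is None and f[2]>.8: hit=z
    if hit and (hit-z>.0025 or f[2]>6): break
    if f[2]>10: break
print(arm.read_time())
crop("scene",190,30,200,150,4,"pics/c3.png",[P(dp(q,.277,0),.24),P(dp(q,.277,-.019),.24)])
E
```

```text
free [-0.03  0.27  0.12]
free [-0.27  0.01  0.08]
[0.6167 0.2012 0.2968] [-0.04  0.52  0.03]
0.296 0.2963 [ 0.39 -0.47 -0.96]
0.295 0.295 [ 1.03 -0.47  0.69]
0.294 0.2939 [-0.21  0.08  0.09]
0.293 0.2929 [ 0.63 -0.24 -0.21]
0.292 0.2919 [ 0.51 -0.34  0.14]
0.291 0.2909 [-0.9   0.08 -1.16]
0.29 0.2899 [ 1.12 -1.22  0.36]
0.289 0.2891 [ 0.67 -0.41 -0.28]
0.288 0.2882 [ 0.02 -0.65  0.58]
0.287 0.2871 [ 0.9  -0.81  2.16]
0.286 0.2861 [ 0.49 -0.61  2.95]
0.285 0.2852 [-0.25 -0.    3.68]
0.284 0.2842 [-1.57  0.05  3.33]
14.2417
```

View pics/c3.png

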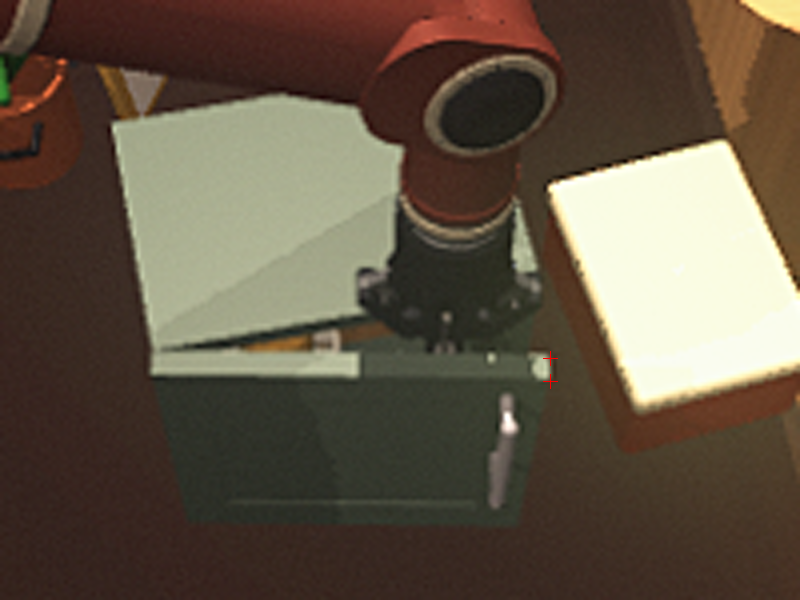

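The picture shows the finger down behind the door at (445,345). The door's corner markers at (550,358) and (550,380) sit on the free edge, so the model fits. The force is that of the tab's spring. Next: press a little more and pull.

```bash
python3 - <<'E'
from h import *
z=.282
arm.line_to(P(dp(.23,.205,.015),z),.02)
print(arm.read_ft_force().round(2))
arm.line_to(P(dp(.23,.205,.0115),z),.03)
print(arm.read_ft_force().round(2))
qs=list(np.arange(.25,.36,.02))+list(np.arange(.4,1.56,.08))
for q in qs:
    arm.line_to(P(dp(q,.205,.0115),z),.05 if q<.36 else .08,qd(q))
    f=np.array(arm.read_ft_force()); print(round(q,2),"n,e,z",(f[:2]@n(q)).round(1),(f[:2]@e(q)).round(1),f[2].round(1))
    if f[:2]@n(q)>9: print("STOP");break
print(arm.read_tool_pos(),arm.read_time())
crop("scene",150,20,200,150,4,"pics/c4.png",[P(dp(q,.277,0),.24),P(dp(q,.082,.038),.22)])
E
```

```text
[-3.14  0.22  9.27]
[-1.81  0.34  8.63]
0.25 n,e,z -0.1 -3.0 9.9
0.27 n,e,z -0.5 -2.6 10.1
0.29 n,e,z -0.1 -1.9 9.2
0.31 n,e,z 0.4 -2.5 8.9
0.33 n,e,z -0.2 -2.6 10.1
0.35 n,e,z 0.1 -1.9 9.6
0.4 n,e,z 0.0 -2.3 9.8
0.48 n,e,z 0.0 -1.4 9.2
0.56 n,e,z -0.1 -1.7 8.7
0.64 n,e,z 0.0 -1.4 9.5
0.72 n,e,z 0.7 -1.8 9.4
0.8 n,e,z -0.3 -2.0 10.2
0.88 n,e,z -0.6 -1.5 10.9
0.96 n,e,z -0.8 -1.4 9.4
1.04 n,e,z 0.2 -2.2 9.9
1.12 n,e,z -0.4 -1.3 10.1
1.2 n,e,z -0.3 -2.0 10.8
1.28 n,e,z 0.3 -2.2 10.6
1.36 n,e,z 0.2 -2.4 11.3
1.44 n,e,z 0.3 -1.0 12.0
1.52 n,e,z -0.3 -1.3 11.6
[0.44738245 0.01874389 0.28354578] 21.6
```

View pics/c4.png

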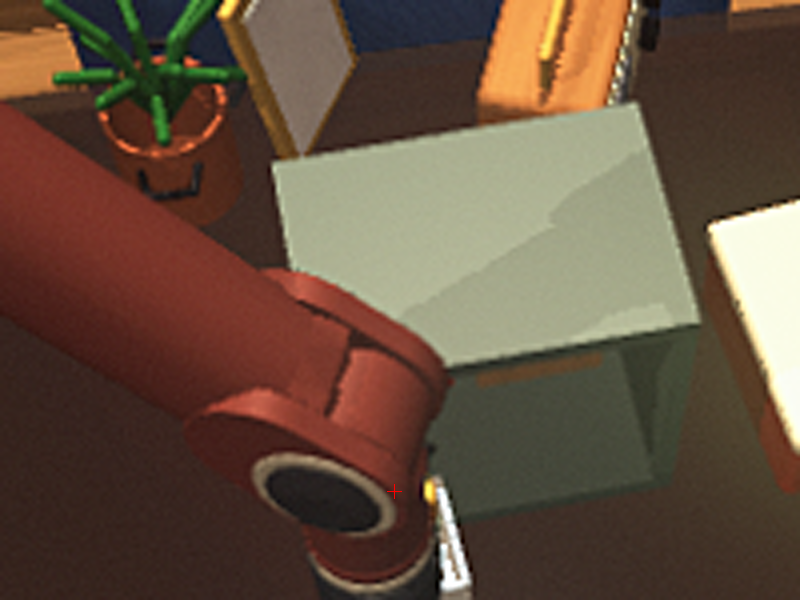

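The door is wide open, with the cupboard interior visible at (560,430) and the tin's lid just showing at (430,490). Next: lift off, clear the view, and locate the tin.

```bash
python3 - <<'E'
from h import *
p=arm.read_tool_pos(); arm.line_to([p[0],p[1],.40],.2)
arm.movep(P((.45,-.30),.42),qd(1.55))
arm.move_gripper(1.0,30)
crop("top",100,180,160,140,5,"pics/c5.png",[P(dp(1.52,.277,0),.24),P(dp(1.52,.082,.038),.22),P(dp(1.52,0,0),.24)])
print(arm.read_time())
E
```

```text
24.4417
```

View pics/c5.png

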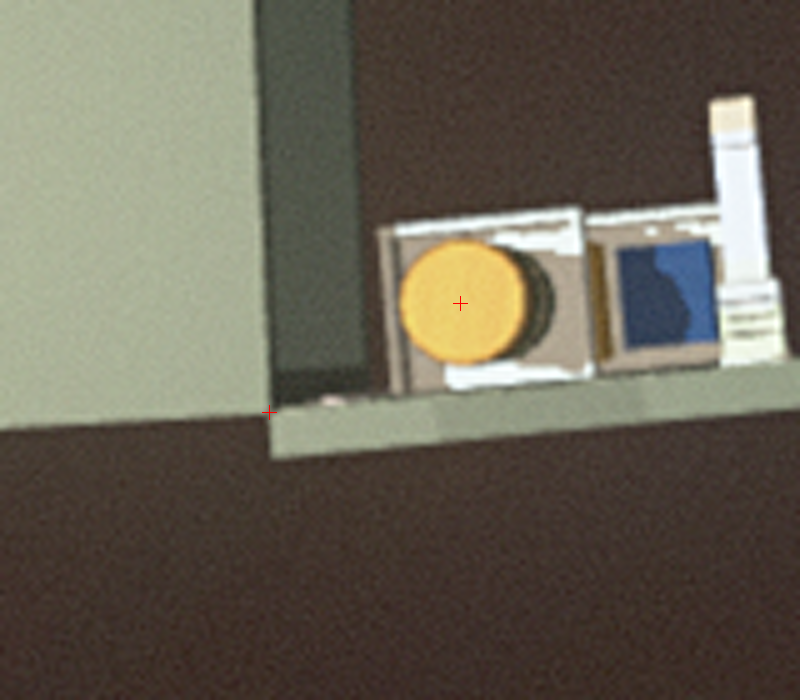

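The picture shows the tin's lid centred at (463,301), about 1 mm from the prediction at (460,303). The blue box and the catch arm are well to the right. Next: grasp it.

```bash
python3 - <<'E'
from h import *
t=atz("top",100+463.5/5-.5,180+301.5/5-.5,.22); print("tin",t,dp(1.52,.082,.038))
xy=t[:2]; o=qd(1.52)
arm.movep(P(xy,.42),o)
arm.line_to(P(xy,.32),.2)
f0=np.array(arm.read_ft_force())
arm.line_to(P(xy,.249),.08)
print((arm.read_ft_force()-f0).round(2))
arm.move_gripper(0,40)
print("open",arm.read_opening(),arm.read_finger_force(),(arm.read_ft_force()-f0).round(2))
arm.line_to(P(xy,.30),.06); arm.line_to(P(xy,.42),.15)
print("lift",arm.read_opening(),(arm.read_ft_force()-f0).round(2),arm.read_time())
arm.line_to(P((.434,-.256),.42),.15,qd(1.52))
print(arm.read_opening(),arm.read_tool_pos(),arm.read_time())
g=np.array([[.434+.05*np.cos(a),-.256+.05*np.sin(a),.005] for a in np.arange(0,6.28,.4)])
crop("scene",200,230,200,150,4,"pics/c6.png",np.vstack([g,[[.434,-.256,.005]]]))
E
```

```text
tin [0.45954891 0.14286949 0.22      ] [0.45882879 0.14394097]
[ 1.1  -0.33 -0.64]
open 0.648660349296836 42.04940915107727 [0.08 0.51 4.12]
lift 0.645470581598463 [ 0.28  0.44 -2.82] 30.0917
0.6436649555797188 [ 0.43420905 -0.25549283  0.41993053] 32.9083
```

View pics/c6.png

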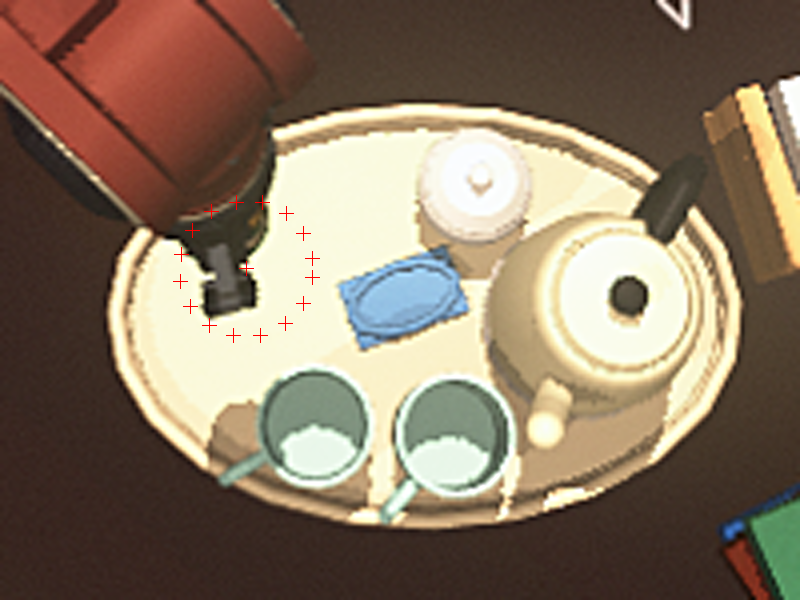

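The clear circle, centred at (247,268), is free of the mug at (315,425) and the spoon rest at (403,297). The tin is held: opening 0.64, and about 2.8 N of weight. Next: a guarded set-down.

```bash
python3 - <<'E'
from h import *
xy=(.434,-.256)
arm.line_to(P(xy,.20),.15); arm.pause(.2)
b=np.mean([np.array(arm.read_ft_force()) for _ in range(4)],0); print("base",b.round(2))
arm.line_to(P(xy,.152),.06)
z=.152
while z>.136:
    z-=.001; arm.line_to(P(xy,z),.02)
    f=np.mean([np.array(arm.read_ft_force()) for _ in range(3)],0)-b; print(round(z,3),f.round(2))
    if f[2]>1.8: break
arm.move_gripper(.85,20); arm.pause(.2)
print(arm.read_opening(),arm.read_ft_force().round(2))
arm.line_to(P(xy,.20),.06); arm.line_to(P(xy,.42),.2)
arm.movep([.45,.12,.42],qd(1.52))
print(arm.read_time())
crop("top",300,100,150,200,3,"pics/a.png"); crop("scene",200,30,230,350,1.7,"pics/b.png")
a=cv2.imread("pics/a.png");b=cv2.imread("pics/b.png");h=595
b=b[:h];a=cv2.copyMakeBorder(a,0,0,0,0,0)[:h];cv2.imwrite("pics/c7.png",np.hstack([a,b])[:, :800])
E
```

```text
base [-0.1  -0.04 -3.17]
0.151 [0.15 0.62 1.36]
0.15 [ 0.27 -0.61  0.86]
0.149 [-0.75 -0.18  1.33]
0.148 [-0.66  0.99  1.64]
0.147 [0.26 0.21 0.95]
0.146 [ 0.37 -0.39  0.62]
0.145 [0.15 0.19 1.17]
0.144 [-2.5   1.43  8.36]
0.8500397337484831 [-1.05 -0.11  0.27]
41.9833
```

View pics/c7.png

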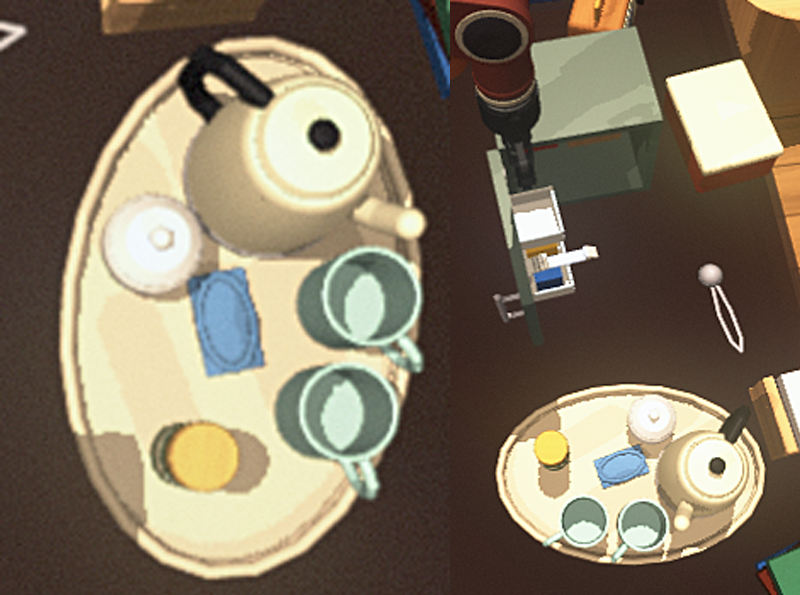

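The tin stands upright on the tray's free end, at (203,455) in the top view and (552,450) in the scene view. The other tea things are unmoved, the door is wide open, and the robot is clear of everything.

```bash
python3 -c "
from h import *
print(ticket.finish_job())"
```

```text
the job is handed in; nothing more can be done
None
```

The job is handed in: I drew the door out to its catch, held the catch pressed, and pulled the door to about 1.5 rad, then set the tea tin upright on the tray's free end (about 8 N at touchdown) with the other tea things unmoved, in about 42 s of the 72 s allowed.

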